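# Seat and clamp a tube block on a laboratory shaker

### The job

Lift the aluminium tube block by its black grip out of the sloping blue cradle and set it on the white shaker so that both deck pegs enter the holes in its underside and it sits level and fully home. Only then turn the red clamp knob clockwise (seen from above) about a quarter turn, so that its tongue points at the block and lies squarely across its foot, and let go. Do not knock over or shove the bottles, beaker and other things on the bench.

Things in the scene. Friction and masses are not known exactly. Their poses are not given: they have to be found in the camera images.
- block: Loose aluminium tube block, 0.5 to 0.75 kg; origin at the centre of its underside, z out of its top. Foot plate 80 (x) by 120 (y) by 16 mm; on it an upper part 80 by 74 mm up to 46 mm high, with dark wells; a black grip fin on top. Two 12 mm holes, open below, 16 mm deep, at x = 0, y = -42 and +42 mm. Same after half a turn. Lies in the cradle at the start, tilted with it.
- block_grip (a point): Middle of the block's black grip fin, on the block's z axis 68.5 mm from its underside. The fin is 16 mm thick (block x) by 56 mm long (y), from 46 to 91 mm above the underside. In the cradle it leans 0.5 rad (28.6 degrees) from vertical, its top towards the cradle's -x, so it wants the tool tilted alike.
- cradle: Fixed blue cradle, turned to face away from the robot, foot 130 by 150 mm, origin at the centre of its underside. Its slope rises towards its own +x by 0.5 rad; the slope's middle, where the centre of the block's underside lies (shifted up to 12 mm along y), is 55 mm up. A lip stands 10 mm above the slope along the low edge.
- base: Fixed white shaker; origin on its underside below the middle of the deck's stroke. Housing 160 mm (x) by 215 mm (y = -90 to +125), 60 mm high, carrying an aluminium deck with two upright steel pegs and a red clamp. With the block home its origin is 72 mm above this origin, at x = 0, y = the deck's shift (7 mm at most), y axes parallel; resting on the peg tips it is 14 mm higher.
- deck_mid (a point): Point of the shaker housing, 72 mm above its origin, level with the deck's top. The pegs (10 mm thick, 14 mm tall, tapering to 5.6 mm in the top 3 mm) stand 84 mm apart along y, at x = 0. The deck with pegs and clamp is parked up to 7 mm either way from here along the base's y; its shift is not reported: find it by touch or sight. It does not give under load.
- clamp_mid (a point): Point of the housing, 86 mm along the base's +y from its origin, 139 mm up, where the middle of the clamp's grip bar would be with the deck mid-stroke. The real axis is shifted along y with the deck: it is always 86 mm from the midpoint of the pegs, so from the seated block's origin. The bar is 56 mm long, 14 mm thick, 122 to 156 mm above the bench.
- clamp (a joint): Angle (rad) of the red clamp knob about its upright axis, growing clockwise from above, -0.15 to the stop at 1.6; starts near 0, stays where left (0.06 N m to turn). Bar and tongue point along the base's +x at 0, and along its -y, towards the block, at 1.57. The tongue is 16 mm wide, reaches 42 mm from the axis and passes 2.5 mm above the seated block's 16 mm foot, but hits a block not home.
- bottle_mid: Bystander: small clear bottle with blue cap, 48 mm diameter, 105 mm tall, origin at the centre of its underside.
- bottle_left: Bystander: clear bottle with blue cap, 70 mm diameter, 160 mm tall, far left; origin at the centre of its underside.
- bottle_right: Bystander: amber bottle with blue cap, 70 mm diameter, 160 mm tall, far right; origin at the centre of its underside.
- beaker: Bystander: clear beaker, 70 mm diameter, 90 mm tall, origin at the centre of its underside.
- tipbox: Bystander: green pipette tip box, 85 by 120 by 50 mm, origin at the centre of its underside.
- dispenser: Bystander: black tape dispenser, 60 by 110 by 65 mm, origin at the centre of its underside.
Things that resemble listed ones, but are neither listed nor needed, are in the scene too. Leave any pink look-alike of the block alone.

How it is judged:
By the outcome, as a careful person would: the job done as asked, in the order asked, and still so for the second after the job is handed in, with the robot touching nothing.
It also fails if it takes over 67 s, if anything falls off the work surface, if the arm or the gripper's body presses on something with over 40 N, if the wrist force passes 120 N, or if a joint passes its speed limit or range.

### The arm

A 6-joint arm with a two-finger parallel gripper is mounted at the origin on the work surface. World frame = base frame: x ahead of the robot, y to its left, z up, the work surface at z = 0. Lengths are in m, angles in rad, forces in N, time in s.
With the tool pointing down it reaches from about 0.375 to 0.9 m from the base axis. Payload 3.1 kg.
Tool frame: the origin (TCP) lies at the very end of the fingers, on their centre line; the grasp point (between the pads) lies 19 mm behind it; z points along the fingers, y is the line along which they close (so a half turn about z gives the same grasp; the last joint's range is limited). The gripper opens to 85 mm and grips with 20 to 120 N. Pads are 22 mm wide; open, the fingers measure 114 mm over their backs; the gripper's body (76 mm by 85 mm) begins 54 mm behind the grasp point. The pads swing forward as they close: fully open they stand 13 mm farther back than shut.
Start: joints at [-1.417, 0.527, 1.433, -0, 1.181, -0.178], TCP at [0.204, -0.591, 0.231] pointing down, gripper open.
Joint ranges: [-3.08, 3.08], [-0.75, 2.2], [0.22, 2.44], [-1.43, 4.57], [0, 2.65], [-2.85, 2.85]. Speed limits (rad/s): [2.79, 2.79, 3.14, 3.14, 3.14, 3.14].

### API

Orientations are given as a unit quaternion [x, y, z, w].
In Python, from station import manip, vision gives the robot as it stands.
- The arm moves only by the tool drive_tool, never from a script. Its argument "deltas" is a list that holds one entry, the list of rows, each a list of 4 numbers: the shift along the tool's x, y, z in mm, then the turn about the tool's z in rad. A call has 1 to 5 rows; each row is the pose to reach, as a shift and turn from the pose commanded when the call began, along the tool's axes at that moment; what a row does not reach only later rows make up. A row lasts 1/12 s, in which the tool goes at most 41.7 mm and 7.16 degrees, less where a joint would pass 70% of its speed; a pose out of reach is approached as far as the arm can. A call with a gripper value outside its range is refused whole. "jaw" is the finger opening in mm, from 0 to 85.4, set as the call begins (left out, the last holds). The fingers move at their own pace and stop on an object; "force" is the grip in N (left out, the last holds). Time passes only in rows, so rows that repeat a pose let the fingers close. It gives the time, the measured TCP pose, the force, the opening and the grip force at its end, in the units of the state.
- manip.sense(): the state, without advancing time (a new reading comes with each control period).
- vision.snapshot(name): name is "scene" or "top"; returns the picture (480x640x3 uint8, red, green, blue); there is no depth.
- vision.camera_model(name): a dict with "camera_matrix" (3x3 intrinsics, pixels), "rvec" (rotation vector, rad) and "tvec" (3), from world to camera coordinates, as OpenCV has them. Camera axes: x right, y down, z forward; pixel columns grow to the right and rows downward; lengths in m; the calibration is good to about 2 mm. A picture is of the moment at which its call begins. camera_model takes no time and is no camera call.
- manip.sign_off(): hands the job in; it is judged then, once.
The state is a dict: "t": time; "q": joint angles; "qd": joint speeds; "tau": joint torques, N m; "tcp_pos": TCP position; "tool_rot": TCP orientation; "force": force on the tool from outside, world axes, zero at the start; "ft_torque": the same for the moment, N m; "finger_gap": opening from 0.0 (shut) to 1.0 (fully open); "gripper_force": force on a finger pad.
Only numpy, scipy, OpenCV 4.12 (cv2) and the standard library are available. Lean on these libraries where they do the work, as an engineer would, in place of code of your own. Each camera call takes 0.05 s, during which the arm holds its last target. There are 200 camera calls.

## Working session

There is one attempt and no reset: what is moved stays moved. The work goes in short steps, Python scripts to look and compute and a tool call to move; the robot and the scene stay as the last step left them, time stands still between calls to the robot, and variables do not carry over. Pictures are saved under pics/ and viewed, at most 12 in all, crops included, and the job is handed in when it is done.

Besides the shell and the picture viewer there is one more tool, called after "Call:" as a command line: name --argument value ..., lists and objects as JSON in quotes. drive_tool: Moves the arm, as the interface text tells. Its arguments: {"type":"object","properties":{"deltas":{"type":"array"},"jaw":{"type":"number"},"force":{"type":"number"}},"required":["deltas"]}

```bash
ls; mkdir -p pics; python3 - <<'E'
from station import manip, vision
import cv2
for n in("scene","top"):
    cv2.imwrite(f"pics/{n}0.png",vision.snapshot(n)[:,:,::-1]); print(vision.camera_model(n))
print(manip.sense())
E
```

```text
pics
{'camera_matrix': array([[492.71487202,   0.        , 318.21664005],
       [  0.        , 492.71487202, 235.16588645],
       [  0.        ,   0.        ,   1.        ]]), 'rvec': array([ 1.25799366,  2.46378077, -0.73430163]), 'tvec': array([ 0.30353311, -0.32815377,  1.54510773])}
{'camera_matrix': array([[511.87696557,   0.        , 327.54313964],
       [  0.        , 511.87696557, 237.49933649],
       [  0.        ,   0.        ,   1.        ]]), 'rvec': array([ 2.18825191, -2.15291853,  0.10389118]), 'tvec': array([-0.00898898,  0.57846786,  1.5373995 ])}
{'t': 0.1, 'q': array([-1.41650408e+00,  5.28381116e-01,  1.43379711e+00, -1.31799254e-05,
        1.18146994e+00, -1.78483612e-01]), 'qd': array([ 1.21627241e-04, -2.84829731e-03, -4.97323470e-03, -2.96954879e-04,
        6.93727929e-05, -3.83837372e-04]), 'tau': array([ 1.69179493e-04, -4.43304133e+01, -1.78586286e+01, -3.19788378e-04,
        3.85724838e-03,  9.36288274e-06]), 'tcp_pos': array([ 0.20409582, -0.59002101,  0.23041936]), 'tool_rot': array([ 9.86188499e-01,  1.65623635e-01,  6.33729211e-06, -1.02775167e-03]), 'force': array([ 0.16126713,  0.09638797, -0.03233521]), 'ft_torque': array([ 0.0186778 , -0.02356378, -0.03458048]), 'gripper_force': 0.0, 'finger_gap': 0.9992019961305891}
```

View pics/scene0.png

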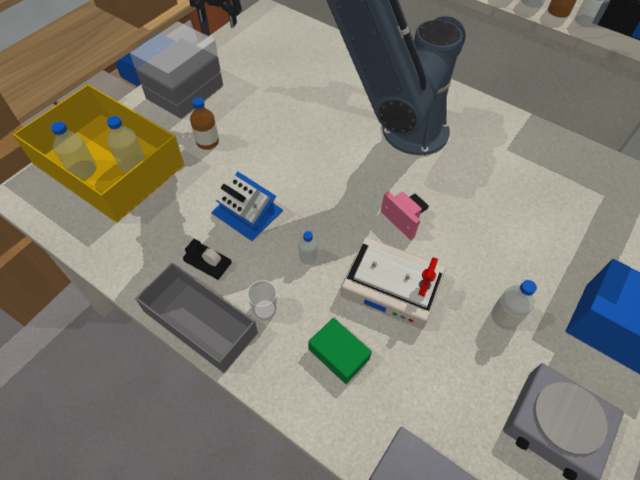

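View pics/top0.png

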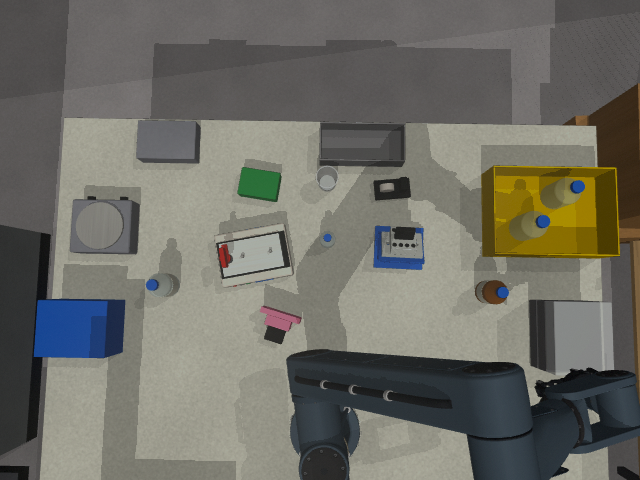

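Candidates for the block are the aluminium block in the blue cradle (scene 247,200; top 405,243) and the pink look-alike (scene 402,213; top 280,322). By the description it is the one in the cradle. The shaker is at scene (395,280), top (254,255), with its red knob at the left (+y) end. I'll check both in one close crop.

```bash
python3 - <<'E'
import cv2,numpy as np
s=cv2.imread("pics/scene0.png");t=cv2.imread("pics/top0.png")
def c(i,x,y,w=100,h=75): return cv2.resize(i[y:y+h,x:x+w],(400,300),interpolation=cv2.INTER_CUBIC)
cv2.imwrite("pics/m.png",np.vstack([np.hstack([c(s,200,165),c(t,355,210)]),np.hstack([c(s,342,235),c(t,205,218)])]))
E
```

```text
(no output)
```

View pics/m.png

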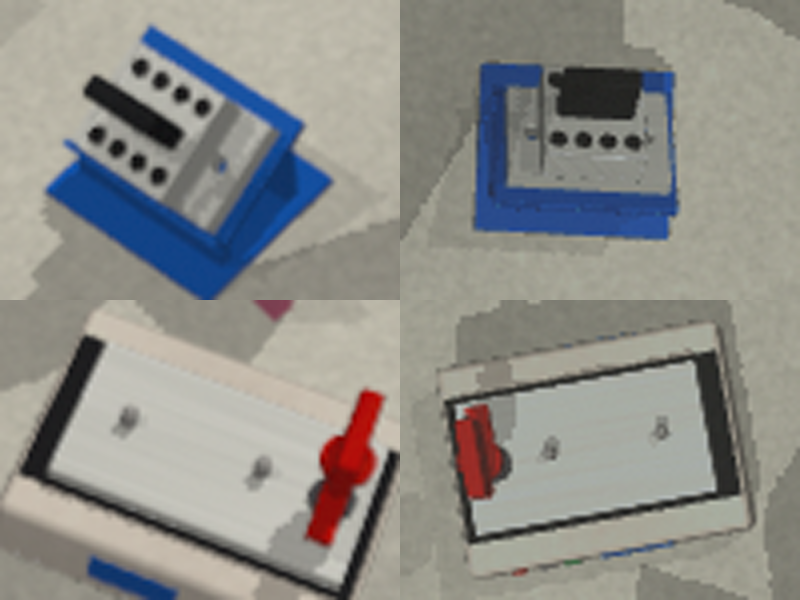

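The crop shows the aluminium block in the blue cradle (fin at top 404,234 and scene 233,193), and the shaker with pegs at top (242.5,255) and (270,250), and scene (374,264) and (407,277). The choice is confirmed. Next I'll fit poses to these pixels.

```bash
cat > h.py <<'E'
import numpy as np,cv2
from scipy.optimize import least_squares
from station import vision
CM={n:vision.camera_model(n) for n in("scene","top")}
def proj(n,P): 
    m=CM[n]; return cv2.projectPoints(np.float64(P).reshape(-1,3),m["rvec"],m["tvec"],m["camera_matrix"],None)[0][:,0]
def W(p,L): # p=x,y,yaw
    c,s=np.cos(p[2]),np.sin(p[2]); L=np.atleast_2d(L)
    return np.c_[p[0]+c*L[:,0]-s*L[:,1],p[1]+s*L[:,0]+c*L[:,1],L[:,2]]
def blk(L,sh): # block frame -> cradle frame; slope rises to +x
    L=np.atleast_2d(L); c,s=np.cos(.5),np.sin(.5)
    return np.c_[c*L[:,0]-s*L[:,2],L[:,1]+sh,.055+s*L[:,0]+c*L[:,2]]
def box(x0,x1,y0,y1,z0,z1): return np.array([[x,y,z] for x in(x0,x1) for y in(y0,y1) for z in(z0,z1)])
FIN=box(-.008,.008,-.028,.028,.046,.091)
def hc(n,P):
    M=cv2.moments(cv2.convexHull(np.float32(proj(n,P)))); return np.array([M["m10"],M["m01"]])/M["m00"]
def blob(img,box,f):
    x,y,w,h=box; m=f(img[y:y+h,x:x+w].astype(int)).astype(np.uint8)
    k,l,st,ce=cv2.connectedComponentsWithStats(m); i=1+np.argmax(st[1:,4]); return ce[i]+[x,y],st[i,4]
E
cat > fit.py <<'E'
from h import *
im={n:cv2.imread(f"pics/{n}0.png") for n in("scene","top")}
dark=lambda a:(a.max(2)<50)
fb={"scene":blob(im["scene"],(218,180,30,25),dark),"top":blob(im["top"],(388,220,35,25),dark)}
red=lambda a:(a[...,2]>110)&(a[...,1]<60)
rb={"scene":blob(im["scene"],(410,250,40,55),red),"top":blob(im["top"],(212,240,30,35),red)}
print(fb,rb)
c={"top":[[(.065,-.075,0),(373.75,267.5)],[(.065,.075,0),(422.25,269.75)],[(-.065,-.075,0),(375.5,226)],[(-.065,.075,0),(423.75,228.25)]],
"scene":[]}
# yaw~pi: cradle +y -> world -y -> image right
sc=[(211.75,212.5),(283,210.5),(251.75,240)]
def fc(p):
    r=[]
    for L,q in c["top"]: r+=list(.7*(proj("top",W(p,L))[0]-q))
    P=proj("scene",W(p,[(-.065,.075,0),(.065,-.075,0),(-.065,-.075,0)]))
    r+=list(.7*(P-sc).ravel())
    for n in fb: r+=list(2*(hc(n,W(p,blk(FIN,p[3])))-fb[n][0]))
    return r
s=least_squares(fc,[.63,-.2,np.pi,0],loss="soft_l1"); print("cradle",s.x,np.round(fc(s.x),1))
g=W(s.x,blk([(0,0,.0685),(0,0,.074)],s.x[3])); print("grip",g)
tc=[(214.25,235.5),(284.5,223.25),(293.75,274.25),(223,287.25)]
hl=[(.08,.125,.06),(.08,-.09,.06),(-.08,-.09,.06),(-.08,.125,.06)]
pk={"top":[(242.5,255),(270.25,250)],"scene":[(407.5,277),(373.75,264.5)]}
def fbse(p):
    d=p[3]
    r=list(.5*(proj("top",W(p,hl))-tc).ravel())
    for n in pk: r+=list((proj(n,W(p,[(0,.042+d,.079),(0,-.042+d,.079)]))-pk[n]).ravel())
    return r
b=least_squares(fbse,[.6,.2,.17,0],loss="soft_l1"); print("base",b.x,np.round(fbse(b.x),1))
print("seat",W(b.x,(0,b.x[3],.072)),"clampaxis",W(b.x,(0,b.x[3]+.086,.139)))
np.save("fit.npy",np.r_[s.x,b.x])
o=[]
for n,(x,y),(u,v) in(("scene",(200,165),(342,235)),("top",(355,210),(205,218))):
  for j,(X,Y) in enumerate(((x,y),(u,v))):
    t=cv2.resize(im[n][Y:Y+75,X:X+100],(400,300),interpolation=cv2.INTER_CUBIC)
    def bx(P,col):
        q=((proj(n,P)-[X,Y]+.5)*4).astype(int)
        for a in range(8):
            for k in(1,2,4):
                if not a&k: cv2.line(t,tuple(map(int,q[a])),tuple(map(int,q[a|k])),col,1)
    if j==0:
        bx(W(s.x,box(-.065,.065,-.075,.075,0,.001)),(0,255,255));bx(W(s.x,blk(FIN,s.x[3])),(0,255,0));bx(W(s.x,blk(box(-.04,.04,-.06,.06,0,.016),s.x[3])),(0,0,255))
    else:
        bx(W(b.x,box(-.08,.08,-.09,.125,0,.06)),(0,255,255)); d=b.x[3]
        for e in(-.042,.042): bx(W(b.x,box(-.005,.005,e-.005+d,e+.005+d,.072,.086)),(0,0,255))
        bx(W(b.x,box(-.028,.028,.079+d,.093+d,.122,.156)),(0,255,0))
    o.append(t)
cv2.imwrite("pics/fit.png",np.vstack([np.hstack(o[:2]),np.hstack(o[2:])]))
E
python3 fit.py
```

```text
{'scene': (array([233.07407407, 192.78518519]), np.int32(135)), 'top': (array([403.88085106, 232.66808511]), np.int32(235))} {'scene': (array([429.99431818, 270.14204545]), np.int32(176)), 'top': (array([223.34090909, 255.36363636]), np.int32(132))}
cradle [ 5.53220124e-01 -2.20610942e-01  3.13541158e+00 -3.95813909e-04] [ 0.3  0.4  0.2 -0.4 -0.6  0.2 -0.7 -0.6 -1.1  0.8 -0.4 -0.8  0.2  0.7
  0.3  0.3  0.3  0.9]
grip [[ 0.58606259 -0.22041813  0.11511441]
 [ 0.58869938 -0.22043442  0.11994111]]
base [0.52609553 0.20282325 0.20192118 0.00851264] [-0.2 -0.6 -0.  -1.   0.1 -0.3 -0.2 -0.1 -0.7  0.6 -0.4  0.3 -0.6 -0.1
 -0.2 -0.4]
seat [[0.52438831 0.21116294 0.072     ]] clampaxis [[0.50714085 0.29541568 0.139     ]]
```

View pics/fit.png

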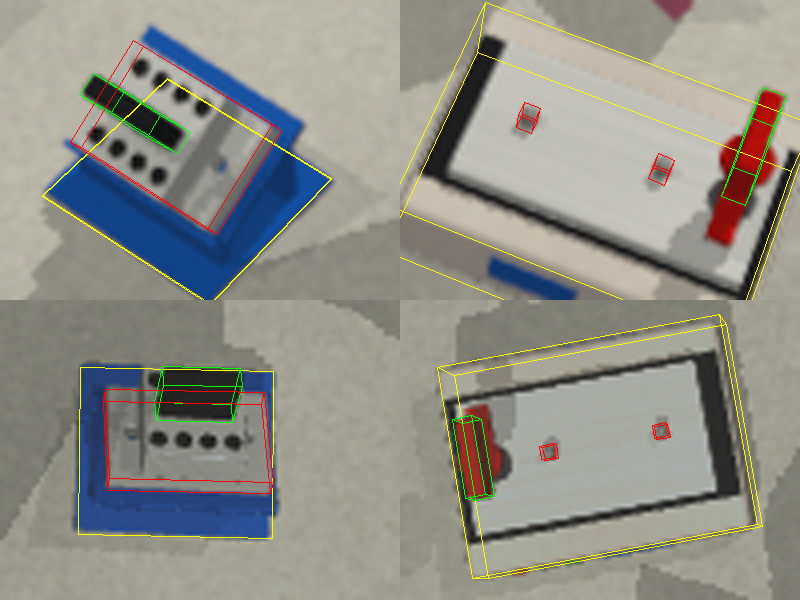

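```bash
cat > plan.py <<'E'
import numpy as np,sys
from station import manip
def st():
    s=manip.sense(); x,y,z,w=s["tool_rot"]
    return s,np.array([*s["tcp_pos"],np.arctan2(2*(x*y+z*w),1-2*(y*y+z*z))])
def plan(targets,step=40,ts=.12):
    s,p=st(); print("t",round(s["t"],2),"tcp",np.round(p,4),"F",np.round(s["force"],1),"T",np.round(s["ft_torque"],2),"gap",round(s["finger_gap"]*85.4,1),"gf",round(s["gripper_force"],1),"q",np.round(s["q"],2))
    for t in targets:
        t=np.array(t,float); d=t-p
        n=max(1,int(np.ceil(max(np.linalg.norm(d[:3])*1000/step,abs(d[3])/ts)-.05)))
        p0=p.copy(); k=0
        while k<n:
            m=min(5,n-k); c,sn=np.cos(p[3]),np.sin(p[3]); rows=[];b=p.copy()
            for i in range(1,m+1):
                e=p0+d*(k+i)/n-b
                r=[round(1000*(c*e[0]+sn*e[1]),1),round(1000*(sn*e[0]-c*e[1]),1),round(-1000*e[2],1),round(-e[3],3)]; rows.append(r)
            v=rows[-1]; p=b+[(c*v[0]+sn*v[1])/1e3,(sn*v[0]-c*v[1])/1e3,-v[2]/1e3,-v[3]]
            print(m,"rows, last:",v); k+=m
E
python3 - <<'E'
from plan import *
plan([(.589,-.2204,.225,3.13),(.589,-.2204,.15,3.13),(.589,-.2204,.101,3.13)])
E
```

```text
t 0.1 tcp [ 0.2041 -0.59    0.2304  0.3328] F [ 0.2  0.1 -0. ] T [ 0.02 -0.02 -0.03] gap 85.3 gf 0.0 q [-1.42  0.53  1.43 -0.    1.18 -0.18]
5 rows, last: [np.float64(100.9), np.float64(-46.6), np.float64(1.1), np.float64(-0.583)]
5 rows, last: [np.float64(109.9), np.float64(16.7), np.float64(1.2), np.float64(-0.583)]
5 rows, last: [np.float64(82.6), np.float64(74.5), np.float64(1.1), np.float64(-0.582)]
5 rows, last: [np.float64(28.1), np.float64(107.6), np.float64(1.1), np.float64(-0.583)]
4 rows, last: [np.float64(-28.6), np.float64(84.2), np.float64(0.9), np.float64(-0.466)]
2 rows, last: [np.float64(-0.0), np.float64(-0.1), np.float64(75.0), np.float64(-0.0)]
2 rows, last: [np.float64(-0.0), np.float64(0.0), np.float64(49.0), np.float64(-0.0)]
```

Call:
drive_tool --deltas '[[[20,-9,0,-0.117],[40,-19,0,-0.233],[60,-28,0,-0.35],[81,-37,0,-0.467],[101,-47,0,-0.583]]]' --jaw 85

```text
t: 0.52
tcp_pos: [0.2849, -0.5123, 0.2308]
tool_rot: [0.896, 0.444, 0.0, -0.0]
force: [-0.1, 0.5, 0.0]
finger_gap: 0.995
gripper_force: 0.0
```

Call:
drive_tool --deltas '[[[22,3,0,-0.117],[44,7,0,-0.233],[66,10,0,-0.35],[88,13,0,-0.467],[110,17,0,-0.583]]]'

```text
t: 0.93
tcp_pos: [0.3652, -0.4351, 0.2309]
tool_rot: [0.73, 0.683, 0.0, -0.001]
force: [0.0, 0.2, -0.1]
finger_gap: 0.992
gripper_force: 0.0
```

Call:
drive_tool --deltas '[[[16,15,0,-0.117],[33,30,0,-0.233],[50,45,0,-0.35],[66,60,0,-0.467],[83,74,0,-0.583]]]'

```text
t: 1.35
tcp_pos: [0.4452, -0.3579, 0.2309]
tool_rot: [0.503, 0.864, 0.0, -0.0]
force: [-0.6, -0.2, 0.8]
finger_gap: 0.994
gripper_force: 0.0
```

Call:
drive_tool --deltas '[[[6,21,0,-0.117],[11,43,0,-0.233],[17,65,0,-0.35],[22,86,0,-0.467],[28,108,0,-0.583]]]'

```text
t: 1.77
tcp_pos: [0.5255, -0.2807, 0.2308]
tool_rot: [0.233, 0.972, 0.0, -0.0]
force: [-0.5, -0.1, 0.5]
finger_gap: 0.995
gripper_force: 0.0
```

Call:
drive_tool --deltas '[[[-7,21,0,-0.117],[-14,42,0,-0.233],[-21,63,0,-0.35],[-28,84,0,-0.466],[-28,84,0,-0.466]]]'

```text
t: 2.18
tcp_pos: [0.5907, -0.2168, 0.2308]
tool_rot: [0.002, 1.0, 0.001, 0.001]
force: [-1.1, 0.1, -0.6]
finger_gap: 0.995
gripper_force: 0.0
```

```bash
python3 - <<'E'
from plan import *
plan([(.589,-.2204,.15,3.13),(.589,-.2204,.101,3.13)])
E
```

```text
t 2.18 tcp [ 0.5907 -0.2168  0.2308  3.1374] F [-1.1  0.1 -0.6] T [-0.02 -0.03 -0.  ] gap 85.0 gf 0.0 q [-0.53  0.53  1.42  0.    1.19 -2.1 ]
2 rows, last: [np.float64(1.7), np.float64(-3.6), np.float64(80.8), np.float64(0.007)]
2 rows, last: [np.float64(0.0), np.float64(0.0), np.float64(49.0), np.float64(0.0)]
```

Call:
drive_tool --deltas '[[[1,-2,30,0.007],[1.7,-3.6,60,0.007],[1.7,-3.6,81,0.007],[1.7,-3.6,91,0.007],[1.7,-3.6,91,0.007]]]'

```text
t: 2.6
tcp_pos: [0.5845, -0.2228, 0.1373]
tool_rot: [0.01, 1.0, 0.002, -0.003]
force: [0.2, 0.0, -0.5]
finger_gap: 1.001
gripper_force: 0.0
```

Call:
drive_tool --deltas '[[[0,0,10,0],[0,0,20,0],[0,0,28,0],[0,0,34,0],[0,0,34,0]]]'

```text
t: 3.02
tcp_pos: [0.5861, -0.2231, 0.1051]
tool_rot: [0.009, 1.0, 0.001, -0.001]
force: [0.4, -0.6, -0.8]
finger_gap: 0.995
gripper_force: 0.0
```

```bash
python3 - <<'E'
from plan import *
from h import *
import cv2,numpy as np
s=vision.snapshot("scene")[:,:,::-1];t=vision.snapshot("top")[:,:,::-1]
c=lambda i,x,y:cv2.resize(i[y:y+100,x:x+100],(400,400),interpolation=cv2.INTER_CUBIC)
cv2.imwrite("pics/g1.png",np.hstack([c(s,185,120),c(t,355,200)]))
plan([(.589,-.2204,.101,3.13)])
E
```

```text
t 3.12 tcp [ 0.5868 -0.2235  0.1063  3.1238] F [0.1 0.8 0.4] T [ 0.03  0.03 -0.03] gap 85.1 gf 0.0 q [-0.54  0.69  1.53 -0.    0.93 -2.09]
1 rows, last: [np.float64(-2.1), np.float64(3.1), np.float64(5.3), np.float64(-0.006)]
```

View pics/g1.png

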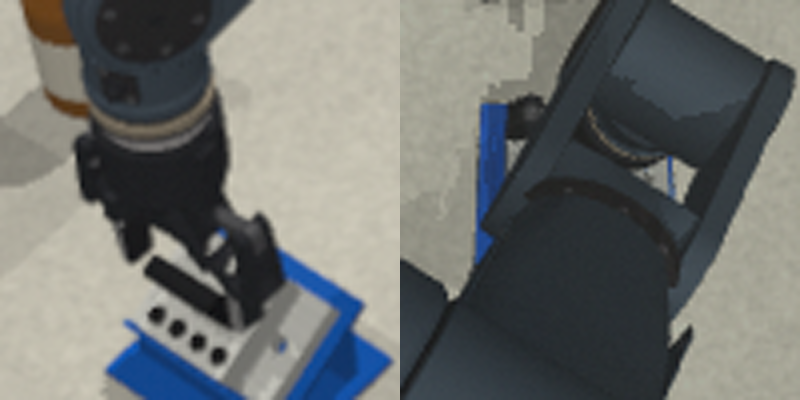

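The picture shows the fingers straddling the fin along its length (fin at scene about 233,192) with both ends inside the jaws. Next: go slightly lower and close.

Call:
drive_tool --deltas '[[[-1,1,2,0],[-1.5,2,4,0],[-1.5,2,4,0]]]'

```text
t: 3.37
tcp_pos: [0.5884, -0.2213, 0.1023]
tool_rot: [0.009, 1.0, 0.0, 0.0]
force: [0.2, 0.0, -0.6]
finger_gap: 0.998
gripper_force: 0.0
```

Call:
drive_tool --deltas '[[[0,0,0,0],[0,0,0,0],[0,0,0,0],[0,0,0,0],[0,0,0,0]]]' --jaw 45 --force 40

```text
t: 3.78
tcp_pos: [0.589, -0.222, 0.1025]
tool_rot: [0.009, 1.0, -0.0, 0.001]
force: [2.9, -1.2, -1.0]
finger_gap: 0.648
gripper_force: 44.7
```

Call:
drive_tool --deltas '[[[0,0,0,0],[0,0,0,0],[0,0,0,0]]]'

```text
t: 4.03
tcp_pos: [0.589, -0.222, 0.1025]
tool_rot: [0.009, 1.0, -0.0, 0.001]
force: [2.7, -0.9, -0.9]
finger_gap: 0.648
gripper_force: 44.7
```

Call:
drive_tool --deltas '[[[0,0,-4,0],[0,0,-10,0],[0,0,-18,0],[0,0,-28,0],[0,0,-40,0]]]'

```text
t: 4.45
tcp_pos: [0.5874, -0.2208, 0.1425]
tool_rot: [0.009, 1.0, 0.001, -0.001]
force: [-0.8, -0.2, -6.1]
finger_gap: 0.647
gripper_force: 44.0
```

Call:
drive_tool --deltas '[[[0,0,-15,0],[0,0,-30,0],[0,0,-50,0],[0,0,-70,0],[0,0,-70,0]]]'

```text
t: 4.87
tcp_pos: [0.5908, -0.2228, 0.218]
tool_rot: [0.009, 1.0, -0.003, 0.004]
force: [1.7, -0.3, -5.0]
finger_gap: 0.644
gripper_force: 44.1
```

```bash
python3 - <<'E'
from plan import *
from h import *
s=vision.snapshot("scene")[:,:,::-1];t=vision.snapshot("top")[:,:,::-1]
cv2.imwrite("pics/g2.png",cv2.resize(s[100:220,150:310],(800,600),interpolation=cv2.INTER_CUBIC))
plan([])
E
```

```text
t 4.97 tcp [ 0.5886 -0.2217  0.2136  3.1238] F [ 0.6 -0.1 -6. ] T [ 0.07 -0.15  0.02] gap 55.4 gf 44.1 q [-0.54  0.55  1.44  0.    1.15 -2.09]
```

View pics/g2.png

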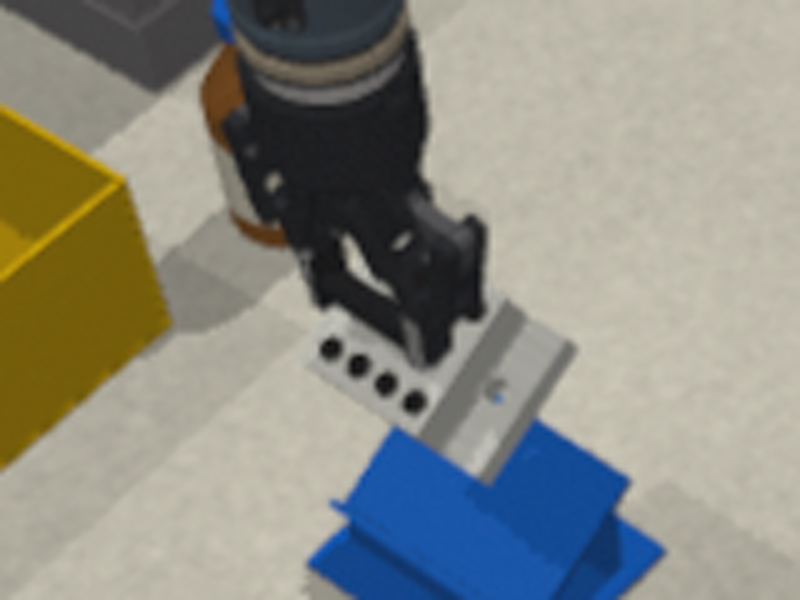

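The block hangs clear of the cradle but is still tilted (foot edge about scene 250,190). I'll ease the grip so it swings more upright while moving to a clear patch of bench for levelling.

Call:
drive_tool --deltas '[[[0,0,0,0],[0,0,0,0],[0,0,0,0],[0,0,0,0]]]' --force 22

```text
t: 5.3
tcp_pos: [0.5877, -0.2212, 0.211]
tool_rot: [0.009, 1.0, 0.001, -0.001]
force: [-0.2, -0.1, -5.5]
finger_gap: 0.646
gripper_force: 44.1
```

```bash
python3 - <<'E'
from plan import *
plan([(.42,-.06,.214,3.1416),(.42,-.06,.12,3.1416)],step=35)
E
```

```text
t 5.3 tcp [ 0.5877 -0.2212  0.211   3.1237] F [-0.2 -0.1 -5.5] T [-0.   -0.17 -0.05] gap 55.1 gf 44.1 q [-0.54  0.55  1.44  0.    1.15 -2.09]
5 rows, last: [np.float64(121.8), np.float64(113.0), np.float64(-2.1), np.float64(-0.013)]
2 rows, last: [np.float64(48.2), np.float64(45.8), np.float64(-0.9), np.float64(-0.005)]
3 rows, last: [np.float64(-0.0), np.float64(0.0), np.float64(94.0), np.float64(0.0)]
```

Call:
drive_tool --deltas '[[[20,18,0,0],[45,42,0,0],[70,65,0,-0.01],[96,90,0,-0.013],[122,113,0,-0.013]]]'

```text
t: 5.72
tcp_pos: [0.467, -0.1051, 0.212]
tool_rot: [0.003, 1.0, 0.0, -0.0]
force: [0.0, 0.0, -5.4]
finger_gap: 0.649
gripper_force: 43.3
```

Call:
drive_tool --deltas '[[[20,20,0,-0.005],[40,38,0,-0.005],[48,46,20,-0.005],[48,46,50,-0.005],[48,46,80,-0.005]]]'

```text
t: 6.13
tcp_pos: [0.4213, -0.0599, 0.1328]
tool_rot: [-0.001, 1.0, -0.001, 0.002]
force: [1.1, -0.7, -7.1]
finger_gap: 0.645
gripper_force: 43.3
```

Call:
drive_tool --deltas '[[[0,0,0,0],[0,0,0,0],[0,0,0,0],[0,0,0,0]]]' --jaw 54 --force 20

```text
t: 6.47
tcp_pos: [0.4222, -0.0609, 0.1338]
tool_rot: [-0.0, 1.0, -0.001, 0.002]
force: [-1.2, 0.1, -5.9]
finger_gap: 0.646
gripper_force: 43.0
```

```bash
python3 - <<'E'
from plan import *
plan([])
E
```

```text
t 6.47 tcp [ 0.4222 -0.0609  0.1338 -3.1415] F [-1.2  0.1 -5.9] T [-0.03 -0.14 -0.  ] gap 55.2 gf 43.0 q [-0.41  0.44  2.02 -0.    0.68 -1.98]
```

Call:
drive_tool --deltas '[[[0,0,20,0],[0,0,40,0],[0,0,55,0],[0,0,58,0],[0,0,60,0]]]'

```text
t: 6.88
tcp_pos: [0.4214, -0.0606, 0.0729]
tool_rot: [-0.0, 1.0, -0.0, 0.001]
force: [-0.8, -0.7, -5.1]
finger_gap: 0.645
gripper_force: 43.0
```

Call:
drive_tool --deltas '[[[0,0,1,0],[0,0,2,0],[0,0,3,0],[0,0,4,0],[0,0,5,0]]]'

```text
t: 7.3
tcp_pos: [0.4209, -0.0603, 0.0677]
tool_rot: [-0.0, 1.0, -0.0, 0.001]
force: [-0.5, 0.1, -6.0]
finger_gap: 0.646
gripper_force: 43.0
```

```bash
python3 - <<'E'
from plan import *
from h import *
s=vision.snapshot("scene")[:,:,::-1]
cv2.imwrite("pics/g3.png",cv2.resize(s[110:230,260:420],(800,600),interpolation=cv2.INTER_CUBIC))
plan([])
E
```

```text
t 7.35 tcp [ 0.4208 -0.0602  0.0675 -3.1413] F [-0.2  0.2 -5.8] T [-0.04 -0.15 -0.03] gap 55.3 gf 43.0 q [-0.41  0.59  2.06 -0.    0.49 -1.98]
```

View pics/g3.png

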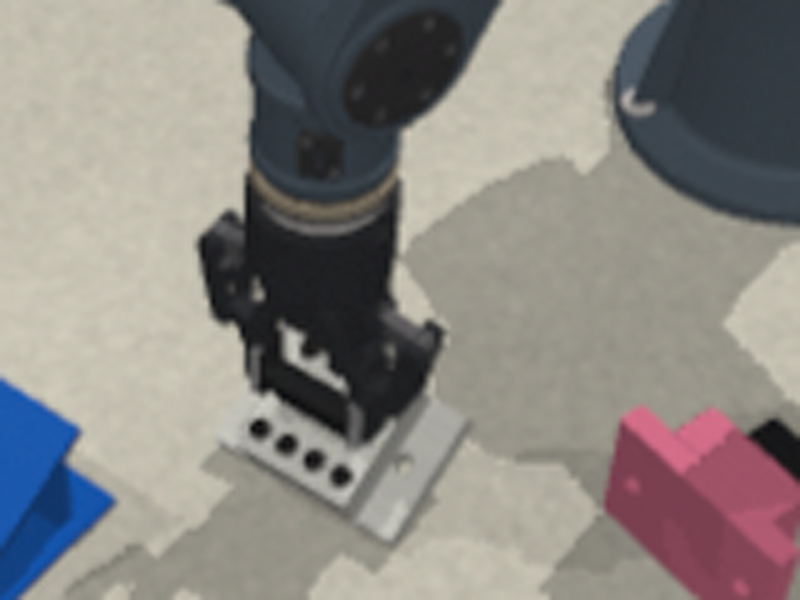

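The block is held just above the bench (scene about 330,200), still tilted with the far edge low. I'll keep lowering until it touches.

Call:
drive_tool --deltas '[[[0,0,1,0],[0,0,2,0],[0,0,3,0],[0,0,4,0]]]'

```text
t: 7.68
tcp_pos: [0.421, -0.0602, 0.0665]
tool_rot: [-0.0, 1.0, -0.001, 0.001]
force: [-4.1, 1.5, 50.5]
finger_gap: 0.647
gripper_force: 49.4
```

Call:
drive_tool --deltas '[[[1,0,1,0],[2,0,2,0],[3,0,3,0],[4,0,4,0]]]'

```text
t: 8.02
tcp_pos: [0.4199, -0.0606, 0.066]
tool_rot: [0.001, 1.0, -0.002, 0.006]
force: [-4.6, 9.4, 88.2]
finger_gap: 0.647
gripper_force: 54.5
```

Call:
drive_tool --deltas '[[[0,0,-5,0],[0,0,-5,0],[3,0,-5,0],[6,0,-5,0],[10,0,-4.5,0]]]'

```text
t: 8.43
tcp_pos: [0.4094, -0.0606, 0.0652]
tool_rot: [0.001, 1.0, -0.001, 0.004]
force: [2.4, 5.1, 13.3]
finger_gap: 0.653
gripper_force: 46.9
```

```bash
python3 - <<'E'
from plan import *
plan([])
E
```

```text
t 8.43 tcp [ 0.4094 -0.0606  0.0652  3.1402] F [ 2.4  5.1 13.3] T [ 0.8  -0.77 -0.04] gap 55.7 gf 46.9 q [-0.42  0.59  2.1   0.    0.45 -1.99]
```

Call:
drive_tool --deltas '[[[2,0,0.4,0],[4,0,0.8,0],[6,0,1.2,0],[8,0,1.6,0],[10,0,2.1,0]]]'

```text
t: 8.85
tcp_pos: [0.3981, -0.0604, 0.0623]
tool_rot: [0.001, 1.0, -0.001, 0.002]
force: [0.8, 3.2, 9.7]
finger_gap: 0.649
gripper_force: 48.0
```

```bash
python3 - <<'E'
from plan import *
from h import *
s=vision.snapshot("scene")[:,:,::-1]
cv2.imwrite("pics/g4.png",cv2.resize(s[110:230,260:420],(800,600),interpolation=cv2.INTER_CUBIC))
plan([])
E
```

```text
t 8.9 tcp [ 0.3977 -0.0604  0.0622  3.1407] F [ 1.1  1.2 11.7] T [ 0.44 -0.66 -0.1 ] gap 55.4 gf 48.2 q [-0.43  0.59  2.12  0.    0.42 -2.  ]
```

View pics/g4.png

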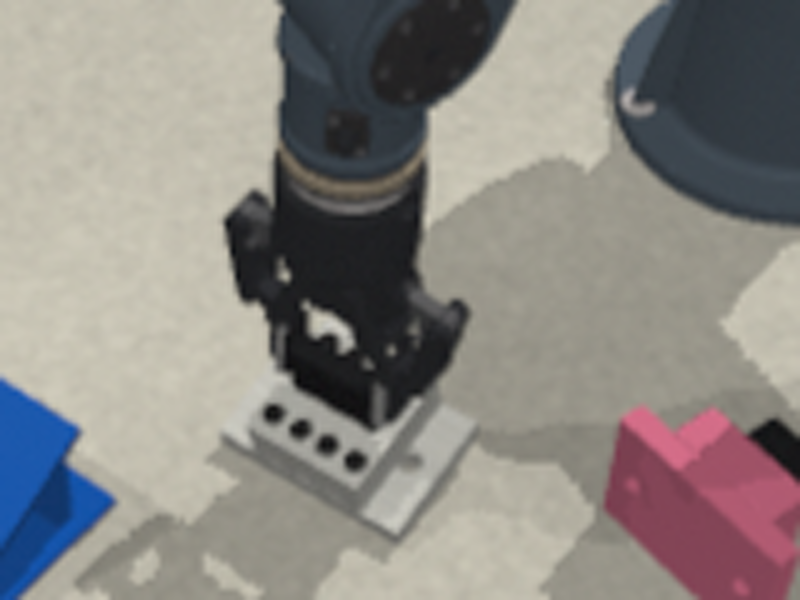

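It works: the low edge stays put and the block is turning upright (scene about 328,205). I'll continue the arc with more pressing.

Call:
drive_tool --deltas '[[[2,0,0.8,0],[4,0,1.6,0],[6,0,2.4,0],[8,0,3.2,0],[10,0,4,0]]]'

```text
t: 9.32
tcp_pos: [0.3874, -0.0603, 0.0581]
tool_rot: [0.0, 1.0, -0.0, 0.001]
force: [-0.7, 1.6, 7.8]
finger_gap: 0.651
gripper_force: 49.6
```

Call:
drive_tool --deltas '[[[0,0,1,0],[0,0,2,0],[1,0,3,0],[2,0,4,0]]]'

```text
t: 9.65
tcp_pos: [0.3825, -0.0601, 0.0551]
tool_rot: [-0.0, 1.0, -0.0, -0.001]
force: [-11.6, -7.3, 35.3]
finger_gap: 0.648
gripper_force: 54.8
```

```bash
python3 - <<'E'
from plan import *
plan([])
E
```

```text
t 9.65 tcp [ 0.3825 -0.0601  0.0551 -3.1408] F [-11.6  -7.3  35.3] T [-1.14  0.86 -0.17] gap 55.4 gf 54.8 q [-0.45  0.6   2.16 -0.    0.38 -2.01]
```

The force rise and the torque sign change say it lies flat. I'll release, turn the tool 90° in place, and re-grip across the fin's thickness, so it's centred both ways and held level.

Call:
drive_tool --deltas '[[[0,0,-2,0],[0,0,-3,0],[0,0,-3,0]]]'

```text
t: 9.9
tcp_pos: [0.3847, -0.0602, 0.0563]
tool_rot: [-0.0, 1.0, 0.0, -0.0]
force: [-0.1, 0.0, -6.0]
finger_gap: 0.648
gripper_force: 50.5
```

Call:
drive_tool --deltas '[[[0,0,0,0],[0,0,0,0],[0,0,0,0],[0,0,0,0],[0,0,0,0]]]' --jaw 85

```text
t: 10.32
tcp_pos: [0.3846, -0.0601, 0.0567]
tool_rot: [-0.0, 1.0, 0.0, 0.0]
force: [-0.4, -0.2, -0.1]
finger_gap: 0.991
gripper_force: 0.0
```

```bash
python3 - <<'E'
from plan import *
plan([])
E
```

```text
t 10.32 tcp [ 0.3846 -0.0601  0.0567 -3.1413] F [-0.4 -0.2 -0.1] T [0.   0.01 0.02] gap 84.6 gf 0.0 q [-0.44  0.6   2.16  0.    0.38 -2.02]
```

Call:
drive_tool --deltas '[[[0,0,0,0.12],[0,0,0,0.24],[0,0,0,0.36],[0,0,0,0.48],[0,0,0,0.6]]]'

```text
t: 10.73
tcp_pos: [0.3846, -0.0601, 0.0568]
tool_rot: [0.298, 0.955, -0.0, 0.0]
force: [0.1, -0.8, -0.2]
finger_gap: 0.997
gripper_force: 0.0
```

Call:
drive_tool --deltas '[[[0,0,0,0.12],[0,0,0,0.24],[0,0,0,0.36],[0,0,0,0.48],[0,0,0,0.6]]]'

```text
t: 11.15
tcp_pos: [0.3847, -0.0601, 0.0568]
tool_rot: [0.567, 0.824, 0.0, 0.0]
force: [-0.6, 0.8, -0.2]
finger_gap: 0.999
gripper_force: 0.0
```

Call:
drive_tool --deltas '[[[0,0,0,0.12],[0,0,0,0.24],[0,0,0,0.37],[0,0,0,0.37]]]'

```text
t: 11.48
tcp_pos: [0.3846, -0.0601, 0.0568]
tool_rot: [0.708, 0.707, 0.0, 0.0]
force: [-0.3, -0.8, -0.3]
finger_gap: 0.999
gripper_force: 0.0
```

Call:
drive_tool --deltas '[[[0,0,0,0],[0,0,0,0],[0,0,0,0],[0,0,0,0],[0,0,0,0]]]' --jaw 8 --force 45

```text
t: 11.9
tcp_pos: [0.3846, -0.0601, 0.0567]
tool_rot: [0.706, 0.708, 0.0, 0.0]
force: [0.3, 0.2, 0.5]
finger_gap: 0.289
gripper_force: 0.0
```

Call:
drive_tool --deltas '[[[0,0,0,0],[0,0,0,0],[0,0,0,0],[0,0,0,0],[0,0,0,0]]]'

```text
t: 12.32
tcp_pos: [0.385, -0.0603, 0.0567]
tool_rot: [0.707, 0.707, 0.0, 0.0]
force: [1.2, 1.0, -0.9]
finger_gap: 0.181
gripper_force: 50.2
```

```bash
python3 - <<'E'
from plan import *
plan([])
E
```

```text
t 12.32 tcp [ 0.385  -0.0603  0.0567  1.5719] F [ 1.2  1.  -0.9] T [ 0.1  -0.23 -0.01] gap 15.5 gf 50.2 q [-0.44  0.6   2.16  0.    0.38 -0.45]
```

```bash
cat > peg.py <<'E'
from h import *
im={n:cv2.imread(f"pics/{n}0.png") for n in("scene","top")}
F=np.load("fit.npy"); b=F[4:]
def cyl(y,d):
    a=np.linspace(0,6.28,13)[:-1]; return np.vstack([np.c_[.005*np.cos(a),y+d+.005*np.sin(a),a*0+.072],np.c_[.005*np.cos(a),y+d+.005*np.sin(a),a*0+.083],np.c_[.0028*np.cos(a),y+d+.0028*np.sin(a),a*0+.086]])
cen={}
for n in im:
    for y in(.042,-.042):
        q=hc(n,W(b,cyl(y,b[3]))); u,v=np.round(q).astype(int)
        p=im[n][v-6:v+7,u-6:u+7].astype(float).mean(2); bg=np.median(p); w=np.clip(bg-p-18,0,None)
        k,l,stt,ce=cv2.connectedComponentsWithStats((w>0).astype(np.uint8)); i=min(range(1,k),key=lambda i:np.hypot(*(ce[i]-6))-.3*stt[i,4])
        m=l==i; Y,X=np.nonzero(m); cen[n,y]=np.array([u-6+X.mean(),v-6+Y.mean()]); print(n,y,"model",q.round(2),"seen",cen[n,y].round(2),m.sum())
tc=[(214.25,235.5),(284.5,223.25),(293.75,274.25),(223,287.25)]
hl=[(.08,.125,.06),(.08,-.09,.06),(-.08,-.09,.06),(-.08,.125,.06)]
for mode in("both","top","scene"):
    def f(p):
        r=list(.4*(proj("top",W(p,hl))-tc).ravel()) if mode!="scene" else [20*(p[2]-.2),0]
        if mode=="scene": r+= [100*(p[3]-.007)]
        for (n,y),c in cen.items():
            if mode in("both",n): r+=list(hc(n,W(p,cyl(y,p[3])))-c)
        return r
    s=least_squares(f,b,loss="soft_l1").x; print(mode,s,"seat",W(s,(0,s[3],.072)).round(4))
E
python3 peg.py; python3 - <<'E'
from plan import *
plan([(.385,-.0603,.18,1.5719),(.4,.05,.2,1.62),(.524,.211,.2,1.772)],step=36)
E
```

```text
scene 0.042 model [406.76 277.18] seen [406.32 277.89] 44
scene -0.042 model [373.48 264.39] seen [373.23 265.09] 43
top 0.042 model [241.86 255.59] seen [242.32 254.68] 22
top -0.042 model [269.88 250.35] seen [270.   249.65] 20
both [0.5275048  0.20348321 0.20346857 0.00759557] seat [[0.526  0.2109 0.072 ]]
top [0.52726081 0.20252189 0.2015972  0.00788008] seat [[0.5257 0.2102 0.072 ]]
scene [0.52787744 0.20487994 0.2        0.00671481] seat [[0.5265 0.2115 0.072 ]]
t 12.32 tcp [ 0.385  -0.0603  0.0567  1.5719] F [ 1.2  1.  -0.9] T [ 0.1  -0.23 -0.01] gap 15.5 gf 50.2 q [-0.44  0.6   2.16  0.    0.38 -0.45]
4 rows, last: [np.float64(0.0), np.float64(0.0), np.float64(-123.3), np.float64(-0.0)]
4 rows, last: [np.float64(110.3), np.float64(15.1), np.float64(-20.0), np.float64(-0.048)]
5 rows, last: [np.float64(128.9), np.float64(109.8), np.float64(0.0), np.float64(-0.127)]
1 rows, last: [np.float64(22.8), np.float64(25.1), np.float64(0.0), np.float64(-0.025)]
```

Call:
drive_tool --deltas '[[[0,0,-10,0],[0,0,-40,0],[0,0,-75,0],[0,0,-110,0],[0,0,-143,0]]]'

```text
t: 12.73
tcp_pos: [0.3825, -0.0592, 0.2005]
tool_rot: [0.707, 0.707, -0.001, -0.002]
force: [-0.3, -1.0, -6.2]
finger_gap: 0.181
gripper_force: 49.4
```

Call:
drive_tool --deltas '[[[25,4,0,-0.01],[60,8,0,-0.03],[90,12,0,-0.04],[110,15,0,-0.05],[110,15,0,-0.05]]]'

```text
t: 13.15
tcp_pos: [0.3971, 0.0532, 0.1988]
tool_rot: [0.687, 0.726, -0.001, -0.002]
force: [-1.1, -0.5, -6.1]
finger_gap: 0.177
gripper_force: 49.5
```

Call:
drive_tool --deltas '[[[26,22,0,-0.03],[52,44,0,-0.05],[78,66,0,-0.08],[104,88,0,-0.11],[129,110,0,-0.13]]]'

```text
t: 13.57
tcp_pos: [0.5016, 0.1849, 0.1981]
tool_rot: [0.64, 0.769, -0.002, -0.001]
force: [0.5, 0.2, -4.6]
finger_gap: 0.183
gripper_force: 49.3
```

```bash
python3 - <<'E'
from plan import *
plan([(.526,.211,.2,1.773),(.526,.211,.15,1.773)],step=36)
E
```

```text
t 13.57 tcp [0.5016 0.1849 0.1981 1.7531] F [ 0.5  0.2 -4.6] T [-0.05 -0.02 -0.04] gap 15.6 gf 49.3 q [ 0.14  0.45  1.69 -0.    1.   -0.04]
1 rows, last: [np.float64(21.3), np.float64(28.7), np.float64(-1.9), np.float64(-0.02)]
2 rows, last: [np.float64(-0.0), np.float64(0.0), np.float64(50.0), np.float64(0.0)]
```

Call:
drive_tool --deltas '[[[21.3,28.7,-2,-0.02],[21.3,28.7,-2,-0.02],[21.3,28.7,20,-0.02],[21.3,28.7,35,-0.02],[21.3,28.7,35,-0.02]]]'

```text
t: 13.98
tcp_pos: [0.5226, 0.209, 0.16]
tool_rot: [0.633, 0.774, -0.005, -0.004]
force: [-1.3, -0.6, -6.9]
finger_gap: 0.181
gripper_force: 49.1
```

Call:
drive_tool --deltas '[[[0,0,0,0],[0,0,0,0]]]'

```text
t: 14.15
tcp_pos: [0.527, 0.2099, 0.1646]
tool_rot: [0.633, 0.774, -0.0, -0.0]
force: [0.2, 0.6, -5.0]
finger_gap: 0.179
gripper_force: 49.2
```

```bash
python3 - <<'E'
from plan import *
from h import *
s=vision.snapshot("scene")[:,:,::-1]
cv2.imwrite("pics/g5.png",cv2.resize(s[190:310,320:480],(800,600),interpolation=cv2.INTER_CUBIC))
plan([(.526,.211,.146,1.773)],step=36)
E
```

```text
t 14.2 tcp [0.5276 0.21   0.1653 1.7713] F [ 0.5 -1.1 -6.8] T [-0.01 -0.03  0.02] gap 15.2 gf 49.2 q [ 0.18  0.54  1.64 -0.    0.96 -0.02]
1 rows, last: [np.float64(1.3), np.float64(-1.4), np.float64(19.3), np.float64(-0.002)]
```

View pics/g5.png

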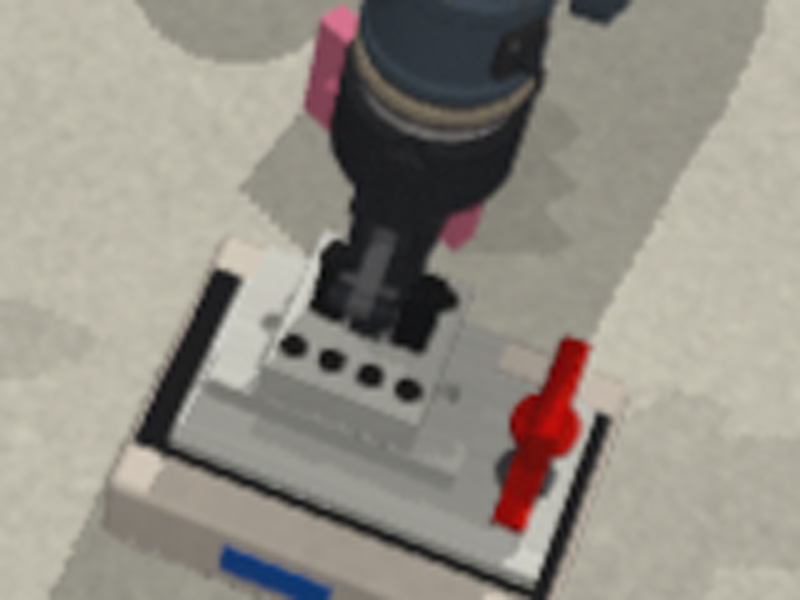

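The block hangs level above the pegs (scene about 393,265), with the clamp tongue clear of it. Next is a slow descent with force checks.

Call:
drive_tool --deltas '[[[0,0,5,0],[0,0,10,0],[0,0,16,0],[0,0,19,0],[0,0,19,0]]]'

```text
t: 14.62
tcp_pos: [0.5263, 0.2103, 0.1447]
tool_rot: [0.633, 0.774, -0.001, -0.001]
force: [-0.4, 0.2, -6.2]
finger_gap: 0.178
gripper_force: 49.2
```

Call:
drive_tool --deltas '[[[0,0,0,0],[0,0,0,0],[0,0,0,0]]]'

```text
t: 14.87
tcp_pos: [0.5274, 0.2105, 0.1459]
tool_rot: [0.633, 0.775, 0.0, 0.0]
force: [-0.3, -0.7, -5.5]
finger_gap: 0.181
gripper_force: 49.2
```

```bash
python3 - <<'E'
from plan import *
plan([(.526,.211,.146,1.773)],step=36)
E
```

```text
t 14.87 tcp [0.5274 0.2105 0.1459 1.7719] F [-0.3 -0.7 -5.5] T [-0.   -0.09  0.01] gap 15.5 gf 49.2 q [ 0.18  0.56  1.66 -0.    0.92 -0.02]
1 rows, last: [np.float64(0.8), np.float64(-1.2), np.float64(-0.1), np.float64(-0.001)]
```

Shift by (0.5, −1) mm and go down 5 mm.

Call:
drive_tool --deltas '[[[0.5,-1,1,0],[0.5,-1,2,0],[0.5,-1,3,0],[0.5,-1,4,0],[0.5,-1,5,0]]]'

```text
t: 15.28
tcp_pos: [0.5256, 0.211, 0.141]
tool_rot: [0.633, 0.774, -0.0, -0.001]
force: [-2.4, 1.0, 0.0]
finger_gap: 0.184
gripper_force: 50.2
```

Call:
drive_tool --deltas '[[[0,0,0,0],[0,0,0,0]]]'

```text
t: 15.45
tcp_pos: [0.5255, 0.211, 0.1409]
tool_rot: [0.633, 0.774, -0.0, -0.001]
force: [-2.0, 1.3, -1.0]
finger_gap: 0.179
gripper_force: 50.0
```

```bash
python3 - <<'E'
from plan import *
plan([])
E
```

```text
t 15.45 tcp [0.5255 0.211  0.1409 1.7717] F [-2.   1.3 -1. ] T [0.42 0.59 0.09] gap 15.3 gf 50.0 q [ 0.18  0.57  1.66  0.    0.91 -0.02]
```

Call:
drive_tool --deltas '[[[0.4,-0.4,0,0],[0.8,-0.8,0,0],[0.8,-0.8,1,0],[0.8,-0.8,2,0],[0.8,-0.8,2,0]]]'

```text
t: 15.87
tcp_pos: [0.5245, 0.2116, 0.1385]
tool_rot: [0.633, 0.774, -0.0, -0.001]
force: [-3.0, 1.7, -6.0]
finger_gap: 0.18
gripper_force: 49.3
```

```bash
python3 - <<'E'
from plan import *
plan([])
E
```

```text
t 15.87 tcp [0.5245 0.2116 0.1385 1.7718] F [-3.   1.7 -6. ] T [0.2  0.64 0.01] gap 15.4 gf 49.3 q [ 0.19  0.57  1.67  0.    0.9  -0.02]
```

It's entering. I'll keep going down, easing off the side force.

Call:
drive_tool --deltas '[[[0.3,-0.6,1,0],[0.3,-0.6,2,0],[0.3,-0.6,3,0],[0.3,-0.6,4,0],[0.3,-0.6,5,0]]]'

```text
t: 16.28
tcp_pos: [0.5241, 0.2115, 0.1332]
tool_rot: [0.633, 0.774, -0.0, -0.0]
force: [-1.6, 1.1, -3.9]
finger_gap: 0.18
gripper_force: 49.5
```

```bash
python3 - <<'E'
from plan import *
plan([])
E
```

```text
t 16.28 tcp [0.5241 0.2115 0.1332 1.7716] F [-1.6  1.1 -3.9] T [ 0.19  0.54 -0.05] gap 15.4 gf 49.5 q [ 0.19  0.58  1.67  0.    0.89 -0.02]
```

Call:
drive_tool --deltas '[[[0.2,-0.4,1,0],[0.2,-0.4,2,0],[0.2,-0.4,3,0],[0.2,-0.4,4,0],[0.2,-0.4,5,0]]]'

```text
t: 16.7
tcp_pos: [0.5243, 0.2112, 0.1295]
tool_rot: [0.633, 0.775, -0.0, 0.0]
force: [-3.8, -2.8, 7.6]
finger_gap: 0.175
gripper_force: 51.2
```

Call:
drive_tool --deltas '[[[0,0,0.5,0],[0,0,1,0],[0,0,1,0]]]'

```text
t: 16.95
tcp_pos: [0.5243, 0.2112, 0.1294]
tool_rot: [0.633, 0.774, 0.0, 0.0]
force: [-4.1, -3.1, 6.7]
finger_gap: 0.181
gripper_force: 51.2
```

```bash
python3 - <<'E'
from plan import *
plan([])
E
```

```text
t 16.95 tcp [0.5243 0.2112 0.1294 1.7718] F [-4.1 -3.1  6.7] T [ 0.04  1.09 -0.04] gap 15.4 gf 51.2 q [ 0.19  0.59  1.68 -0.    0.88 -0.01]
```

Call:
drive_tool --deltas '[[[0,0,1,0],[0,0,2,0],[0,0,2,0]]]'

```text
t: 17.2
tcp_pos: [0.5246, 0.2104, 0.1287]
tool_rot: [0.632, 0.775, -0.0, 0.001]
force: [-6.2, -6.4, 14.8]
finger_gap: 0.178
gripper_force: 52.4
```

Call:
drive_tool --deltas '[[[0,0,-2,0],[0,0,-2,0]]]'

```text
t: 17.37
tcp_pos: [0.5246, 0.211, 0.1288]
tool_rot: [0.632, 0.775, 0.0, 0.001]
force: [-2.9, -3.1, 5.1]
finger_gap: 0.181
gripper_force: 51.1
```

Call:
drive_tool --deltas '[[[0,0,0,0],[0,0,0,0],[0,0,0,0],[0,0,0,0],[0,0,0,0]]]' --jaw 45

```text
t: 17.78
tcp_pos: [0.5246, 0.2119, 0.1277]
tool_rot: [0.633, 0.775, 0.0, 0.0]
force: [-0.1, 0.4, -0.5]
finger_gap: 0.53
gripper_force: 0.0
```

Call:
drive_tool --deltas '[[[0,0,-15,0],[0,0,-40,0],[0,0,-75,0],[0,0,-85,0]]]'

```text
t: 18.12
tcp_pos: [0.5268, 0.2124, 0.217]
tool_rot: [0.632, 0.775, 0.003, 0.003]
force: [1.5, 0.6, -0.7]
finger_gap: 0.53
gripper_force: 0.0
```

```bash
python3 - <<'E'
from plan import *
plan([(.509,.2955,.22,3.344)])
E
```

```text
t 18.12 tcp [0.5268 0.2124 0.217  1.7721] F [ 1.5  0.6 -0.7] T [ 0.   -0.04 -0.  ] gap 45.3 gf 0.0 q [ 0.19  0.47  1.6   0.    1.07 -0.01]
5 rows, last: [np.float64(30.4), np.float64(-0.3), np.float64(-1.1), np.float64(-0.561)]
5 rows, last: [np.float64(25.8), np.float64(15.9), np.float64(-1.1), np.float64(-0.562)]
4 rows, last: [np.float64(10.8), np.float64(21.8), np.float64(-0.8), np.float64(-0.449)]
```

Call:
drive_tool --deltas '[[[0,0,10,0],[0,0,25,0],[0,0,40,0],[0,0,47,0],[0,0,47,0]]]' --jaw 0 --force 40

```text
t: 18.53
tcp_pos: [0.523, 0.2115, 0.1639]
tool_rot: [0.633, 0.774, -0.001, -0.001]
force: [0.1, 0.6, 0.6]
finger_gap: 0.0
gripper_force: 0.0
```

Call:
drive_tool --deltas '[[[0,0,2,0],[0,0,4,0],[0,0,5,0],[0,0,6,0],[0,0,7,0]]]'

```text
t: 18.95
tcp_pos: [0.5239, 0.2117, 0.1629]
tool_rot: [0.632, 0.775, 0.0, 0.0]
force: [-10.2, -2.6, 35.0]
finger_gap: 0.002
gripper_force: 17.5
```

```bash
python3 - <<'E'
from plan import *
plan([])
E
```

```text
t 18.95 tcp [0.5239 0.2117 0.1629 1.7724] F [-10.2  -2.6  35. ] T [-0.45  1.68 -0.05] gap 0.2 gf 17.5 q [ 0.19  0.54  1.65 -0.    0.95 -0.01]
```

Fin top contact is at z = 0.163 under 35 N, so the block is fully home. Next I'll lift and move above the knob.

Call:
drive_tool --deltas '[[[0,0,-10,0],[0,0,-30,0],[0,0,-60,0],[0,0,-65,0]]]' --jaw 45

```text
t: 19.28
tcp_pos: [0.5266, 0.2123, 0.2276]
tool_rot: [0.633, 0.775, 0.003, 0.003]
force: [0.4, 0.1, 1.5]
finger_gap: 0.524
gripper_force: 0.0
```

```bash
python3 - <<'E'
from plan import *
plan([(.507,.2957,.225,3.344)])
E
```

```text
t 19.28 tcp [0.5266 0.2123 0.2276 1.772 ] F [0.4 0.1 1.5] T [-0.   -0.05 -0.01] gap 44.8 gf 0.0 q [ 0.19  0.45  1.59  0.    1.09 -0.01]
5 rows, last: [np.float64(30.6), np.float64(-0.9), np.float64(0.9), np.float64(-0.561)]
5 rows, last: [np.float64(26.4), np.float64(15.5), np.float64(1.0), np.float64(-0.562)]
4 rows, last: [np.float64(11.2), np.float64(21.8), np.float64(0.7), np.float64(-0.449)]
```

Call:
drive_tool --deltas '[[[6,0,0,-0.112],[12,0,0,-0.224],[18,-1,0,-0.336],[24,-1,0,-0.449],[31,-1,0,-0.561]]]'

```text
t: 19.7
tcp_pos: [0.5165, 0.2419, 0.2229]
tool_rot: [0.391, 0.92, -0.0, -0.0]
force: [0.2, 0.2, -0.3]
finger_gap: 0.525
gripper_force: 0.0
```

Call:
drive_tool --deltas '[[[5,3,0,-0.112],[10,6,0,-0.224],[16,9,0,-0.336],[21,12,0,-0.449],[26,16,0,-0.562]]]'

```text
t: 20.12
tcp_pos: [0.51, 0.2718, 0.2228]
tool_rot: [0.12, 0.993, -0.0, -0.001]
force: [0.3, -0.6, 0.4]
finger_gap: 0.527
gripper_force: 0.0
```

Call:
drive_tool --deltas '[[[3,5,0,-0.112],[6,11,0,-0.224],[8,16,0,-0.336],[11,22,0,-0.449],[11,22,0,-0.449]]]'

```text
t: 20.53
tcp_pos: [0.5046, 0.2965, 0.2229]
tool_rot: [-0.102, 0.995, 0.0, -0.001]
force: [-0.3, -0.3, 0.1]
finger_gap: 0.53
gripper_force: 0.0
```

```bash
python3 - <<'E'
from plan import *
from h import *
s=vision.snapshot("scene")[:,:,::-1]
cv2.imwrite("pics/g6.png",cv2.resize(s[190:310,320:480],(800,600),interpolation=cv2.INTER_CUBIC))
plan([(.507,.2957,.170,3.344),(.507,.2957,.13,3.344)])
E
```

```text
t 20.58 tcp [ 0.5048  0.296   0.2229 -2.9407] F [-0.  -0.2 -0.4] T [-0.   -0.   -0.05] gap 45.3 gf 0.0 q [ 0.34  0.48  1.54 -0.    1.12 -1.43]
5 rows, last: [np.float64(-0.2), np.float64(-0.1), np.float64(5.0), np.float64(-0.593)]
5 rows, last: [np.float64(-0.1), np.float64(-0.1), np.float64(5.0), np.float64(-0.593)]
5 rows, last: [np.float64(-0.0), np.float64(-0.3), np.float64(5.0), np.float64(-0.593)]
5 rows, last: [np.float64(0.1), np.float64(-0.2), np.float64(5.0), np.float64(-0.593)]
5 rows, last: [np.float64(0.1), np.float64(-0.1), np.float64(5.0), np.float64(-0.592)]
5 rows, last: [np.float64(0.2), np.float64(0.1), np.float64(4.9), np.float64(-0.593)]
5 rows, last: [np.float64(0.2), np.float64(0.1), np.float64(5.0), np.float64(-0.593)]
5 rows, last: [np.float64(0.0), np.float64(0.2), np.float64(5.0), np.float64(-0.593)]
5 rows, last: [np.float64(-0.1), np.float64(0.2), np.float64(5.0), np.float64(-0.593)]
5 rows, last: [np.float64(-0.2), np.float64(0.2), np.float64(5.0), np.float64(-0.593)]
3 rows, last: [np.float64(-0.1), np.float64(0.0), np.float64(3.0), np.float64(-0.356)]
1 rows, last: [np.float64(0.0), np.float64(0.0), np.float64(40.0), np.float64(0.0)]
```

View pics/g6.png

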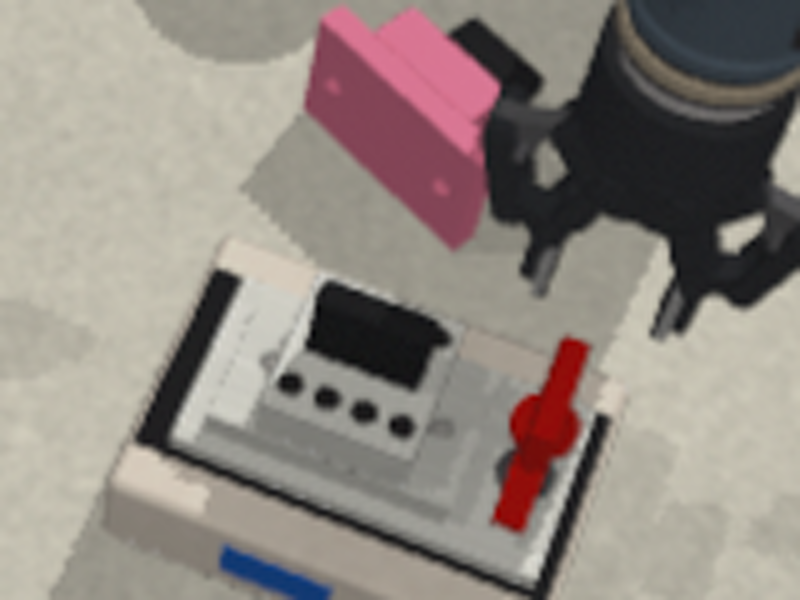

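The block sits level on the shaker (scene about 390,265), and the knob bar lies along the base x with its tongue at about (423,290). Next I'll lower onto the bar and grip it.

Call:
drive_tool --deltas '[[[-2,-0.5,15,0],[-2,-0.5,40,0],[-2,-0.5,55,0],[-2,-0.5,58,0],[-2,-0.5,58,0]]]'

```text
t: 21.0
tcp_pos: [0.5065, 0.2949, 0.1643]
tool_rot: [-0.1, 0.995, -0.0, -0.002]
force: [-0.7, -0.2, 0.3]
finger_gap: 0.528
gripper_force: 0.0
```

Call:
drive_tool --deltas '[[[0,0,7,0],[0,0,14,0],[0,0,21,0],[0,0,28,0],[0,0,34,0]]]'

```text
t: 21.42
tcp_pos: [0.5072, 0.2956, 0.1312]
tool_rot: [-0.101, 0.995, -0.0, 0.0]
force: [-0.1, 0.5, 0.4]
finger_gap: 0.527
gripper_force: 0.0
```

```bash
python3 - <<'E'
from plan import *
plan([])
E
```

```text
t 21.42 tcp [ 0.5072  0.2956  0.1312 -2.9396] F [-0.1  0.5  0.4] T [ 0.03  0.06 -0.04] gap 45.0 gf 0.0 q [ 0.34  0.61  1.62 -0.    0.92 -1.44]
```

Call:
drive_tool --deltas '[[[0,0,0,0],[0,0,0,0],[0,0,0,0],[0,0,0,0],[0,0,0,0]]]' --jaw 8 --force 25

```text
t: 21.83
tcp_pos: [0.5073, 0.2952, 0.1317]
tool_rot: [-0.101, 0.995, -0.0, 0.0]
force: [0.3, -2.8, -1.8]
finger_gap: 0.16
gripper_force: 28.9
```

```bash
python3 - <<'E'
from plan import *
plan([])
E
```

```text
t 21.83 tcp [ 0.5073  0.2952  0.1317 -2.9391] F [ 0.3 -2.8 -1.8] T [-0.25 -0.06  0.11] gap 13.6 gf 28.9 q [ 0.34  0.61  1.62 -0.    0.92 -1.44]
```

Call:
drive_tool --deltas '[[[0,0,0,0.1],[0,0,0,0.2],[0,0,0,0.31],[0,0,0,0.42],[0,0,0,0.53]]]'

```text
t: 22.25
tcp_pos: [0.5073, 0.2948, 0.1317]
tool_rot: [0.166, 0.986, -0.001, 0.0]
force: [0.4, -3.9, -1.0]
finger_gap: 0.16
gripper_force: 29.0
```

Call:
drive_tool --deltas '[[[0,0,0,0.11],[0,0,0,0.22],[0,0,0,0.33],[0,0,0,0.44],[0,0,0,0.55]]]'

```text
t: 22.67
tcp_pos: [0.5071, 0.2944, 0.1317]
tool_rot: [0.427, 0.904, -0.001, 0.0]
force: [-0.0, -4.9, -1.3]
finger_gap: 0.157
gripper_force: 29.0
```

```bash
python3 - <<'E'
from plan import *
plan([])
E
```

```text
t 22.67 tcp [0.5071 0.2944 0.1317 2.2591] F [-0.  -4.9 -1.3] T [-0.66 -0.08  0.07] gap 13.4 gf 29.0 q [ 0.34  0.61  1.62 -0.    0.92 -0.35]
```

Call:
drive_tool --deltas '[[[0,0,0,0.11],[0,0,0,0.22],[0,0,0,0.33],[0,0,0,0.44],[0,0,0,0.49]]]'

```text
t: 23.08
tcp_pos: [0.5067, 0.2942, 0.1317]
tool_rot: [0.633, 0.774, -0.001, 0.0]
force: [-1.0, -5.0, -0.9]
finger_gap: 0.157
gripper_force: 29.2
```

Call:
drive_tool --deltas '[[[0,0,0,0],[0,0,0,0]]]'

```text
t: 23.25
tcp_pos: [0.5067, 0.2942, 0.1317]
tool_rot: [0.632, 0.775, -0.001, 0.0]
force: [-0.6, -6.3, -1.4]
finger_gap: 0.156
gripper_force: 29.1
```

```bash
python3 - <<'E'
from plan import *
plan([])
E
```

```text
t 23.25 tcp [0.5067 0.2942 0.1317 1.7739] F [-0.6 -6.3 -1.4] T [-0.73 -0.13 -0.02] gap 13.3 gf 29.1 q [ 0.34  0.61  1.62 -0.    0.92  0.13]
```

Call:
drive_tool --deltas '[[[0,0,0,0],[0,0,0,0],[0,0,0,0],[0,0,0,0]]]' --jaw 45

```text
t: 23.58
tcp_pos: [0.5075, 0.2961, 0.1321]
tool_rot: [0.632, 0.775, 0.001, 0.0]
force: [0.4, -0.3, -0.2]
finger_gap: 0.526
gripper_force: 0.0
```

Call:
drive_tool --deltas '[[[0,0,-10,0],[0,0,-40,0],[0,0,-75,0],[0,0,-110,0],[0,0,-140,0]]]'

```text
t: 24.0
tcp_pos: [0.5076, 0.296, 0.2749]
tool_rot: [0.632, 0.775, 0.001, 0.001]
force: [0.7, -0.9, -0.7]
finger_gap: 0.524
gripper_force: 0.0
```

Call:
drive_tool --deltas '[[[0,0,0,0],[0,0,0,0],[0,0,0,0],[0,0,0,0]]]'

```text
t: 24.33
tcp_pos: [0.5062, 0.2953, 0.2705]
tool_rot: [0.632, 0.775, -0.001, -0.001]
force: [-1.0, 1.0, 0.3]
finger_gap: 0.523
gripper_force: 0.0
```

```bash
python3 - <<'E'
from plan import *
from h import *
s=vision.snapshot("scene")[:,:,::-1]
a=cv2.resize(s[220:310,330:450],(800,600),interpolation=cv2.INTER_CUBIC); cv2.imwrite("pics/g7.png",a)
plan([])
E
```

```text
t 24.38 tcp [0.5062 0.2953 0.2702 1.7738] F [ 0.5  0.5 -0.6] T [ 0.07 -0.05  0.04] gap 44.7 gf 0.0 q [0.34 0.43 1.49 0.   1.23 0.13]
```

View pics/g7.png

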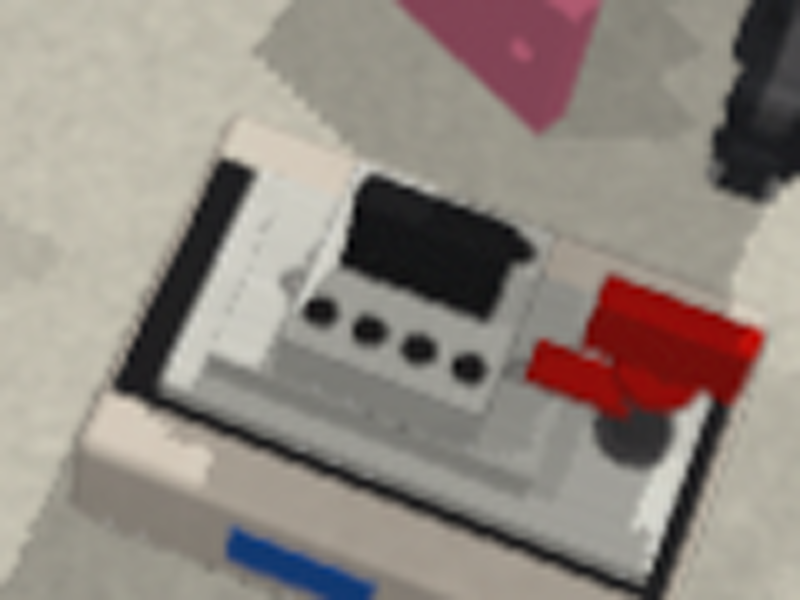

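The red tongue (scene about 416,276) points at the block and lies over its foot, the block sits level, and the gripper is clear. Handing in.

```bash
python3 -c "
from station import manip
print(manip.sign_off())"
```

```text
the job is handed in; nothing more can be done
None
```

The job is handed in: the block sits level and fully home on both pegs, the clamp tongue was then turned across its foot, and the gripper is clear, at about 24 s of the 67 s allowed; I had to stand the block on clear bench once to level it.

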